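Slide the wash pot under its clamp, seat the screw, back off a quarter turn

TASK

Slide the full wash pot by its handle along the dark station plate, without lifting or tipping it, until it stands inside the orange ring under the lid clamp. Then turn the orange thumbscrew clockwise until it seats hard on the lid, back it off a quarter turn so the lid can breathe, and finish with the gripper still holding the thumbscrew there. Leave the printed rook, the rinse bottle and the scraper alone.

Things in the scene. Friction and masses are not known exactly. Their poses are not given: they have to be found in the camera images.
- pot: The wash pot: steel, round, 90 mm across, 70 mm tall with its flat blue lid (94 mm across, top 9 mm, fixed to the pot), about 0.3 to 0.55 kg. It stands loose on the station plate. Origin: centre of its underside; z up; the handle points along its -x.
- pot_mid (a point): Centre of the wash pot, on its axis, 35 mm above its underside. Axes as the pot's.
- pot_handle (a point): Grip point on the pot's straight black handle, 100 mm from the pot's axis along the pot's -x, 45 mm above its underside. The handle is a level bar along x, 14 mm wide and 14 mm tall, reaching from the pot wall to 128 mm from the axis; free space below and beside it.
- clamp_ring (a point): Centre of the orange ring (110 mm across) painted on top of the station plate, straight under the thumbscrew. The pot belongs here, wholly inside the ring. Axes as the station's.
- station: The fixed steel plate, 250 by 440 mm, top 6 mm above the table; y along it, origin under the orange ring's centre. White rings lie 150 mm to either side: the pot starts near one, the rook near the other. The clamp's post stands 100 to 130 mm beyond the ring's centre (+x); its arm, 36 mm wide, comes over the ring 112 to 126 mm above the table and ends 30 mm past the centre on the robot's side.
- wing (a point): Grip point on the thumbscrew's vertical axis. Its orange wing is an upright bar 48 mm long (along this point's x), 14 mm thick (y), reaching from 27 mm below to 9 mm above this point. A white mark is on top at the -x end. This point turns with the screw; it is 159 mm above the table when seated, 11.5 mm higher when fully up.
- thumbscrew (a joint): Angle of the thumbscrew in rad: 0 fully up, growing clockwise seen from above, 6.0 at the hard stop where it is seated with its foot pressed on the pot's lid. It starts 1.6 to 3 rad short of the seat. The screw goes down 1.9 mm per rad (12 mm a turn). Turning it needs about 0.1 N m; it stays where it is left.
- screw: The screw's spindle with its 24 mm round rubber foot, which carries the thumbscrew and moves up and down with it without turning. Origin: underside of the foot, on the axis. With the screw at its start the foot is at least 2.5 mm above the height of the pot's lid.
- rook: Bystander: blue printed chess rook, 66 mm across, 105 mm tall, loose, standing at the white ring where the pot is not. Origin: centre of its underside.
- rinse_bottle: Bystander: white rinse bottle with red cap, 60 mm across, 150 mm tall, loose, on the table to the robot's right. Origin: centre of its underside.
- scraper: Bystander: scraper 200 mm long lying on the table to the robot's left, along its x. Origin: under its middle.
Mind the look-alikes: they are no part of the job. Several things have the shape of the pot; the one meant has the colours described above.

How it is judged:
By the outcome, as a careful person would: the job done as asked, in the order asked, and still so for the second after the job is handed in, while the arm keeps its last pose, push and grip.
It also fails if it takes over 72 s, if anything falls off the work surface, if the arm or the gripper's body presses on something with over 40 N, if the wrist force passes 120 N, or if a joint passes its speed limit or range.

ROBOT

A 6-joint arm with a two-finger parallel gripper is mounted at the origin on the work surface. World frame = base frame: x ahead of the robot, y to its left, z up, the work surface at z = 0. Lengths are in m, angles in rad, forces in N, time in s.
With the tool pointing down it reaches from about 0.2 to 0.875 m from the base axis. Payload 3.4 kg.
Tool frame: the origin (TCP) lies at the very end of the fingers, on their centre line; the grasp point (between the pads) lies 19 mm behind it (manip.grip_point_offset is the distance from the TCP to the grasp point, in m); y points along the fingers, x is the direction in which the jaws open and shut, and the axes are right-handed (so a half turn about y gives the same grasp; the last joint's range is limited). The gripper opens to 94 mm and grips with 3 to 60 N. Pads are 16 mm wide; open, the fingers measure 119 mm over their backs; the gripper's body (75 mm by 177 mm) begins 78 mm behind the grasp point.
Start: joints at [1.133, 0.276, 1.505, -0, 1.361, -0.121], TCP at [0.179, 0.546, 0.205] pointing down, gripper open.
Joint ranges: [-2.89, 2.89], [-0.75, 2.08], [0.22, 2.7], [-1.18, 4.32], [0.11, 2.71], [-2.7, 2.7]. Speed limits (rad/s): [2.57, 2.57, 3.14, 3.14, 3.14, 3.14].

INTERFACE

Orientations are given as [roll, pitch, yaw] about the fixed x, y, z axes, in that order (R = Rz(yaw) Ry(pitch) Rx(roll)).
In Python, from bench import manip, optics gives the robot as it stands.
- The arm moves only by the tool step_arm, never from a script. Its argument "rows" is a list of rows, each a list of 2 entries, a list of its own where there are three numbers: the shift along the world's x, y, z in mm, then the turn, a rotation vector about the world's x, y, z in rad. In form: [[[tx, ty, tz], [wx, wy, wz]], ...]. A call has 1 to 20 rows; each row is the pose to reach, as a shift and turn from the pose measured when the call began; what a row does not reach only later rows make up. A row lasts 1/8 s, in which the tool goes at most 62.5 mm and 10.7 degrees, less where a joint would pass 70% of its speed; a pose out of reach is approached as far as the arm can. A call with a gripper value outside its range is refused whole. "gripper" is the finger opening in mm, from 0 to 94, set as the call begins (left out, the last holds). The fingers move at their own pace and stop on an object; "squeeze" is the grip in N (left out, the last holds). Time passes only in rows, so rows that repeat a pose let the fingers close. It gives the time, the measured TCP pose, the force and the opening at its end, in the units of the state.
- manip.read_state(): the state, without advancing time (a new reading comes with each control period).
- optics.read_camera(name): name is "scene" or "top" or "wrist"; returns (picture, depth): 400x640x3 uint8, red, green, blue; 400x640 float32, m along the optical axis (not along the pixel's ray), 0 where there is no reading.
- optics.calibration(name): a dict with "fx", "fy", "cx", "cy" (pixels), "k1" (the pictures are not rectified: a ray, as slopes to the right and down, at radius r is drawn at 1 + k1 r^2 times it, then the intrinsics apply), "R" (3x3) and "t" (3): a world point X has camera coordinates R X + t; the wrist camera has in their place "hand_eye" (4x4, takes a point from camera to tool coordinates, whose origin is the TCP and whose axes are the tool frame's). Camera axes: x right, y down, z forward; pixel columns grow to the right and rows downward; lengths in m; the calibration is good to about 2 mm. A picture is of the moment at which its call begins: read the wrist's pose just before it. calibration takes no time and is no camera call.
- manip.job_done(): hands the job in, once; it reports no verdict.
The state is a dict: "time_s": time; "joint_pos": joint angles; "joint_velocities": joint speeds; "effort": joint torques, N m; "tcp_pos": TCP position; "tool_rot": TCP orientation; "force": force on the tool from outside, world axes, zero at the start; "torque": the same for the moment, N m; "gripper_width": opening from 0.0 (shut) to 1.0 (fully open).
Only numpy, scipy, OpenCV 4.12 (cv2) and the standard library are available. Lean on these libraries where they do the work, as an engineer would, in place of code of your own. Each camera call takes 0.05 s, during which the arm holds its last target.

## Working session

There is one attempt and no reset: what is moved stays moved. The work goes in short steps, Python scripts to look and compute and a tool call to move; the robot and the scene stay as the last step left them, time stands still between calls to the robot, and variables do not carry over. Pictures are saved under pics/ and viewed, and the job is handed in when it is done.

Besides the shell and the picture viewer there is one more tool, called after "Call:" as name([rows], argument=value, ...), one row to a line, values as JSON. step_arm: Moves the arm, as the interface text tells. Its arguments: {"type":"object","properties":{"rows":{"type":"array","items":{"type":"array"}},"gripper":{"type":"number"},"squeeze":{"type":"number"}},"required":["rows"]}

```bash
ls; mkdir -p pics; python3 - <<'E'
from bench import manip, optics
import cv2,json
s=manip.read_state();print(s, manip.grip_point_offset)
for n in ["scene","top","wrist"]:
    c=optics.calibration(n);print(n,c)
for n in ["scene","top"]:
    p,d=optics.read_camera(n);cv2.imwrite(f"pics/{n}0.png",p[:,:,::-1])
    import numpy as np; np.save(f"{n}0.npy",d)
E
```

```text
pics
{'time_s': 0.0, 'joint_pos': array([ 1.13300559e+00,  2.76570042e-01,  1.50606948e+00, -2.45741367e-05,
        1.36070834e+00, -1.20978626e-01]), 'joint_velocities': array([ 0.00058101,  0.0022253 ,  0.00148465, -0.00054459, -0.00123711,
        0.00065092]), 'effort': array([ 4.43458373e-05, -4.04590130e+01, -2.37232590e+01,  7.01972307e-02,
        3.44574382e-02, -1.47617880e-04]), 'tcp_pos': array([0.17890333, 0.54588358, 0.20464434]), 'tool_rot': array([-1.57060835,  0.00174528,  1.25398952]), 'force': array([ 0.72728049, -0.0764002 , -0.01237032]), 'torque': array([0.00649561, 0.02588768, 0.03062113]), 'gripper_width': 1.0004665177902516} 0.0188
scene {'fx': 480.53876939333685, 'fy': 480.53876939333685, 'cx': 322.21601980262926, 'cy': 197.57180000197613, 'k1': -0.1449089216959122, 'R': array([[-0.8038544 ,  0.59471431, -0.01153197],
       [ 0.46544942,  0.61682364, -0.63473257],
       [-0.37037135, -0.51560012, -0.77264583]]), 't': array([ 0.44179274, -0.16182288,  1.82974348])}
top {'fx': 450.77795509236927, 'fy': 450.77795509236927, 'cx': 318.08080810866005, 'cy': 198.2997973082032, 'k1': 0.042072061539345486, 'R': array([[ 0.02719056, -0.99961974, -0.00458811],
       [-0.99716761, -0.02680132, -0.07027407],
       [ 0.07012438,  0.00648591, -0.99751717]]), 't': array([-0.04745968,  0.52603313,  1.65415015])}
wrist {'fx': 331.2901321603257, 'fy': 331.2901321603257, 'cx': 326.73221034957635, 'cy': 200.06797567560756, 'k1': -0.017774565542064025, 'hand_eye': array([[ 9.99999877e-01,  4.94562464e-04, -3.87443955e-05,
        -7.93014964e-05],
       [ 1.53198164e-04, -2.33591568e-01,  9.72334796e-01,
        -1.79156555e-01],
       [ 4.71829928e-04, -9.72334682e-01, -2.33591615e-01,
         6.72271884e-02],
       [ 0.00000000e+00,  0.00000000e+00,  0.00000000e+00,
         1.00000000e+00]])}
```

View pics/scene0.png

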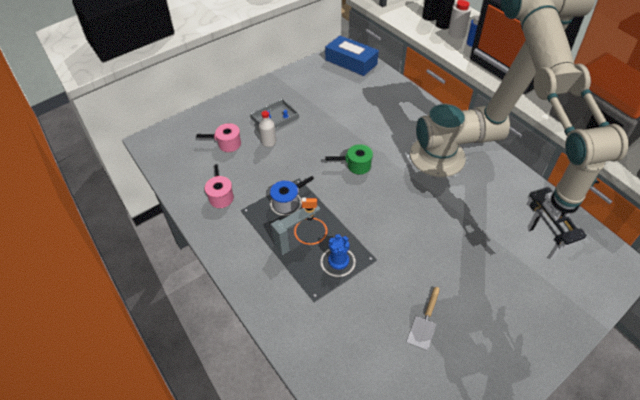

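View pics/top0.png

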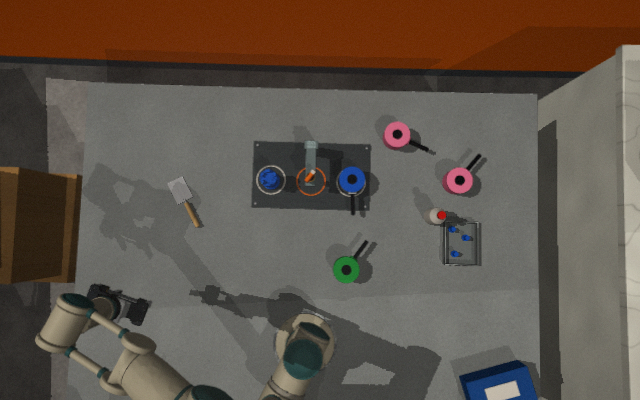

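Look-alikes for the pot, by scene pixel: blue lid/steel (284,195), pink (227,138), pink (219,191), green (360,159). I choose the blue-lidded one at top-camera (351,180), and check it in a crop.

```bash
cat > h.py <<'E'
import numpy as np,cv2
from bench import manip, optics
from scipy.spatial.transform import Rotation as Ro
def cal(n):
    c=optics.calibration(n)
    K=np.array([[c['fx'],0,c['cx']],[0,c['fy'],c['cy']],[0,0,1.]]);D=np.array([c['k1'],0,0,0.])
    if 'R' in c: return K,D,np.array(c['R']),np.array(c['t'])
    s=manip.read_state();T=np.eye(4);T[:3,:3]=Ro.from_euler('xyz',s['tool_rot']).as_matrix();T[:3,3]=s['tcp_pos']
    W=np.linalg.inv(T@np.array(c['hand_eye']));return K,D,W[:3,:3],W[:3,3]
def rays(C,uv):
    K,D,R,t=C
    xy=cv2.undistortPoints(np.array(uv,float).reshape(-1,1,2),K,D)[:,0]
    return np.c_[xy,np.ones(len(xy))]
def deproj(C,uv,z):  # depth
    K,D,R,t=C
    return (rays(C,uv)*np.array(z).reshape(-1,1)-t)@R
def onplane(C,uv,h):
    K,D,R,t=C
    d=rays(C,uv)@R; o=-R.T@t
    return o+d*((h-o[2])/d[:,2])[:,None]
def proj(C,X):
    K,D,R,t=C
    return cv2.projectPoints(np.array(X,float).reshape(-1,1,3),cv2.Rodrigues(R)[0],t,K,D)[0][:,0]
def crop(p,r0,r1,c0,c1,k,fn):
    cv2.imwrite(fn,cv2.resize(p[r0:r1,c0:c1,::-1],None,fx=k,fy=k,interpolation=cv2.INTER_CUBIC))
E
python3 - <<'E'
from h import *
p=cv2.imread('pics/top0.png')[:,:,::-1];crop(p,130,230,245,380,5.5,'pics/top0c.png')
q=cv2.imread('pics/scene0.png')[:,:,::-1];crop(q,165,300,235,385,5,'pics/scene0c.png')
C=cal('top');d=np.load('top0.npy')
hsv=cv2.cvtColor(p.astype(np.uint8),cv2.COLOR_RGB2HSV)
def blob(mask,box,name,h=None):
    r0,r1,c0,c1=box;m=np.zeros_like(mask);m[r0:r1,c0:c1]=mask[r0:r1,c0:c1]
    v,u=np.nonzero(m)
    X=deproj(C,np.c_[u,v],d[v,u]);print(name,len(u),'mean',X.mean(0).round(4),'med',np.median(X,0).round(4),'min',X.min(0).round(3),'max',X.max(0).round(3))
    return np.c_[u,v],X
blue=(hsv[...,0]>95)&(hsv[...,0]<130)&(hsv[...,1]>120)&(hsv[...,2]>60)
uv,X=blob(blue,(155,205,330,375),'lid')
k=X[:,2]>0.07; P=onplane(C,uv[k].astype(float),.076)
(c,r)=cv2.minEnclosingCircle(P[:,:2].astype(np.float32));print('lid circle',c,r)
blob(blue,(155,205,250,290),'rook')
org=(hsv[...,0]<14)&(hsv[...,1]>150)&(hsv[...,2]>110)
uv,X=blob(org,(160,205,290,330),'orange')
k=X[:,2]<0.03
P=onplane(C,uv[k].astype(float),.006);(c,r)=cv2.minEnclosingCircle(P[:,:2].astype(np.float32));print('ring',c,r)
k=X[:,2]>0.12;print('wing',X[k].mean(0),len(X[k]))
dark=(hsv[...,2]<45)
uv,X=blob(dark,(193,216,345,360),'handle');print(X.round(3)[::4])
E
```

```text
lid 485 mean [ 0.5963 -0.1521  0.0785] med [ 0.5967 -0.1526  0.0752] min [ 0.41  -0.207 -0.   ] max [ 0.654 -0.044  1.687]
lid circle (0.5959365367889404, -0.15327037870883942) 0.04713437706232071
rook 317 mean [0.5867 0.1424 0.0887] med [0.5862 0.142  0.0987] min [ 0.41  -0.044 -0.003] max [0.633 0.191 1.687]
orange 144 mean [ 0.5879 -0.0086  0.0492] med [ 0.5915 -0.0049  0.0079] min [ 0.539 -0.057 -0.004] max [0.642 0.052 0.177]
ring (0.5939306616783142, -0.0030748227145522833) 0.056268252432346344
wing [5.88835795e-01 5.08388877e-04 1.66757822e-01] 39
handle 103 mean [ 0.5115 -0.1628  0.0444] med [ 0.5113 -0.16    0.0556] min [ 0.471 -0.187 -0.002] max [ 0.545 -0.149  0.068]
[[ 0.543 -0.149  0.057]
 [ 0.543 -0.163  0.058]
 [ 0.545 -0.186  0.004]
 [ 0.54  -0.178  0.009]
 [ 0.532 -0.153  0.057]
 [ 0.537 -0.182  0.006]
 [ 0.528 -0.159  0.068]
 [ 0.525 -0.152  0.061]
 [ 0.53  -0.186  0.005]
 [ 0.522 -0.163  0.06 ]
 [ 0.518 -0.156  0.06 ]
 [ 0.518 -0.153 -0.002]
 [ 0.515 -0.164  0.056]
 [ 0.511 -0.16   0.058]
 [ 0.507 -0.153  0.054]
 [ 0.511 -0.187  0.002]
 [ 0.504 -0.164  0.056]
 [ 0.5   -0.161  0.057]
 [ 0.496 -0.153  0.059]
 [ 0.5   -0.187  0.003]
 [ 0.492 -0.16   0.063]
 [ 0.489 -0.157  0.064]
 [ 0.485 -0.153  0.063]
 [ 0.482 -0.157  0.055]
 [ 0.478 -0.161  0.056]
 [ 0.474 -0.164  0.067]]
```

View pics/top0c.png

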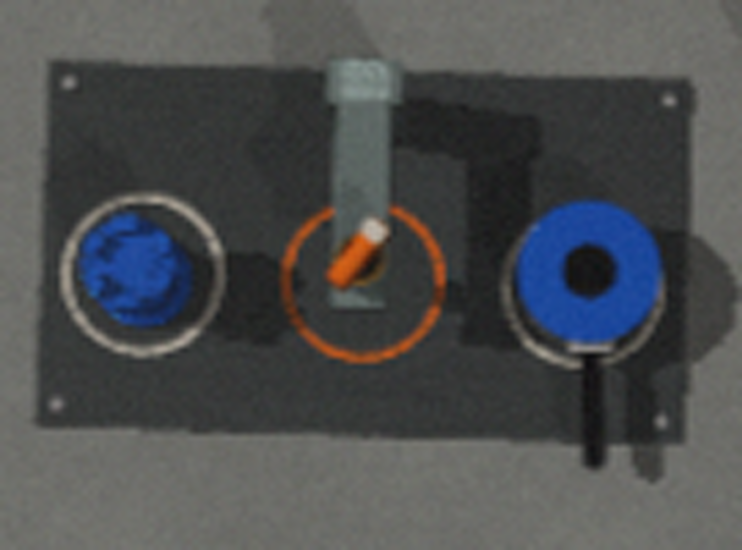

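View pics/scene0c.png

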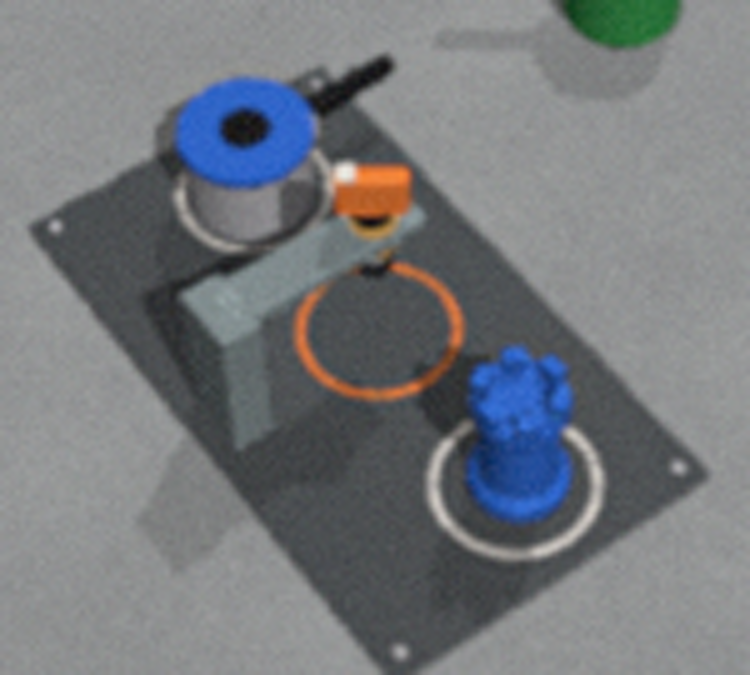

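The crop confirms it: steel pot with blue lid and black knob, lid centre at crop (589,272) and its handle pointing toward the robot. The thumbscrew's white mark is at crop (375,230) and its orange end at (345,272). Moving above the handle now, to check with the wrist camera.

```bash
python3 - <<'E'
from h import *
C=cal('top')
b=np.array([[68,82],[669,100],[56,404],[661,422]])/5.5+[245-.4,130-.4]
B=onplane(C,b,.006);print('bolts',B.round(4),B.mean(0));
print('yaw',np.degrees([np.arctan2(-(B[0]-B[1])[0],(B[0]-B[1])[1]),np.arctan2(-(B[2]-B[3])[0],(B[2]-B[3])[1])]))
w=np.array([[375,230],[345,272]])/5.5+[244.6,129.6]
W=onplane(C,w,.171);print('wing',W,np.degrees(np.arctan2(*(W[0]-W[1])[[1,0]])))
E
```

```text
bolts [[ 0.7249  0.2025  0.006 ]
 [ 0.7233 -0.2091  0.006 ]
 [ 0.5039  0.2027  0.006 ]
 [ 0.5027 -0.2081  0.006 ]] [ 0.61367213 -0.00298749  0.006     ]
yaw [-0.21485921 -0.16438333]
wing [[ 0.60709632 -0.01380586  0.171     ]
 [ 0.5806279   0.00390452  0.171     ]] -33.78701838702313
```

Call:
step_arm([
  [[60,-135,20],[0,0,0.1]],
  [[120,-270,20],[0,0,0.2]],
  [[180,-400,20],[0,0,0.36]],
  [[230,-510,0],[0,0,0.36]],
  [[270,-600,0],[0,0,0.36]],
  [[300,-690,0],[0,0,0.36]],
  [[300,-704,0],[0,0,0.36]],
  [[300,-704,0],[0,0,0.36]],
  [[300,-704,0],[0,0,0.36]],
  [[300,-704,0],[0,0,0.36]],
  [[300,-704,0],[0,0,0.36]],
  [[300,-704,0],[0,0,0.36]],
  [[300,-704,0],[0,0,0.36]],
  [[300,-704,0],[0,0,0.36]],
  [[300,-704,0],[0,0,0.36]],
  [[300,-704,0],[0,0,0.36]],
], gripper=60)

```text
time_s: 2.1
tcp_pos: [0.4784, -0.1564, 0.205]
tool_rot: [-1.571, 0.001, 1.616]
force: [-0.1, 0.3, -0.6]
gripper_width: 0.64
```

```bash
python3 - <<'E'
from h import *
C=cal('wrist');p,d=optics.read_camera('wrist');np.save('w1.npy',d);cv2.imwrite('pics/w1.png',p[:,:,::-1])
print(proj(C,[[.596,-.1533,.076],[.496,-.1575,.058],[.594,-.003,.006],[.594,-.003,.17]]))
t,dt=optics.read_camera('top');cv2.imwrite('pics/top1.png',t[:,:,::-1])
E
```

```text
[[324.79056278 304.04995985]
 [325.13790317 206.22912192]
 [445.64777885 277.21340442]
 [518.97864278 374.67498707]]
```

View pics/w1.png

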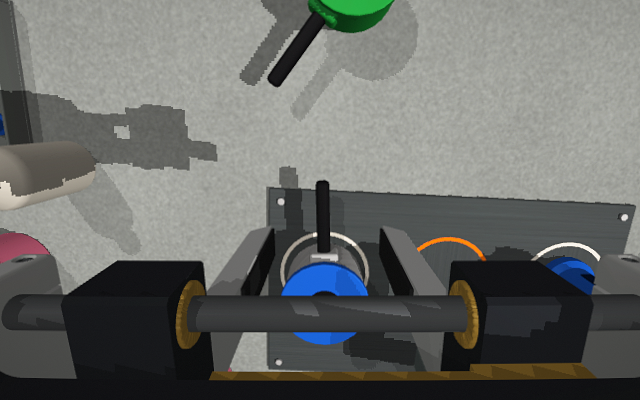

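The wrist view shows the black handle running from (322,183) to (323,250) between the open fingers, with the blue lid at (325,304). I'll compute the handle line.

```bash
python3 - <<'E'
from h import *
C=cal('wrist')
p=cv2.imread('pics/w1.png');g=p.max(2)<50
L=[]
for r in range(186,250,6):
    c=np.nonzero(g[r,305:342])[0]+305; L.append([c.mean(),r]); 
X=onplane(C,L,.058);print(np.c_[L,X].round(4))
k=np.polyfit(X[:,0],X[:,1],1);print(k,np.degrees(k[0]),'y at .496',np.polyval(k,.496),'y at lid .596',np.polyval(k,.596))
print('tip',onplane(C,[[322,181]],.055))
b=(p[...,0]>120)&(p[...,2]<90);b[:260]=0;b[:,:275]=0;b[:,375:]=0;b[296:]=0
v,u=np.nonzero(b);m=cv2.convexHull(np.c_[u,v].astype(np.int32))[:,0];P=onplane(C,m.astype(float),.076)
A=np.c_[2*P[:,:2],np.ones(len(P))];k=P[:,1]*0+1
from scipy.optimize import least_squares
s=np.array([q for q in P if q[0]<.59]);f=least_squares(lambda c:np.hypot(s[:,0]-c[0],s[:,1]-c[1])-.047,[.596,-.153],loss='soft_l1',f_scale=.001);print('lid',f.x,len(s),f.cost)
E
```

```text
[[ 3.220000e+02  1.860000e+02  4.755000e-01 -1.620000e-01  5.800000e-02]
 [ 3.220000e+02  1.920000e+02  4.816000e-01 -1.618000e-01  5.800000e-02]
 [ 3.225000e+02  1.980000e+02  4.878000e-01 -1.610000e-01  5.800000e-02]
 [ 3.225000e+02  2.040000e+02  4.941000e-01 -1.608000e-01  5.800000e-02]
 [ 3.225000e+02  2.100000e+02  5.004000e-01 -1.605000e-01  5.800000e-02]
 [ 3.225000e+02  2.160000e+02  5.067000e-01 -1.602000e-01  5.800000e-02]
 [ 3.225000e+02  2.220000e+02  5.131000e-01 -1.599000e-01  5.800000e-02]
 [ 3.230000e+02  2.280000e+02  5.196000e-01 -1.592000e-01  5.800000e-02]
 [ 3.220769e+02  2.340000e+02  5.262000e-01 -1.598000e-01  5.800000e-02]
 [ 3.170000e+02  2.400000e+02  5.330000e-01 -1.648000e-01  5.800000e-02]
 [ 3.206667e+02  2.460000e+02  5.395000e-01 -1.607000e-01  5.800000e-02]]
[ 0.00148404 -0.16173514] 0.0850291468153079 y at .496 -0.1609990523004911 y at lid .596 -0.16085064844328223
tip [[ 0.47094322 -0.16228055  0.055     ]]
lid [ 0.59817117 -0.1539298 ] 19 2.399346936476955e-06
```

Call:
step_arm([
  [[19,-4,-30],[0,0,0.01]],
  [[19,-4,-70],[0,0,0.01]],
  [[19,-4,-110],[0,0,0.01]],
  [[19,-4,-140],[0,0,0.01]],
  [[19,-4,-160],[0,0,0.01]],
  [[19,-4,-172],[0,0,0.01]],
  [[19,-4,-172],[0,0,0.01]],
  [[19,-4,-172],[0,0,0.01]],
  [[19,-4,-172],[0,0,0.01]],
])

```text
time_s: 3.32
tcp_pos: [0.4983, -0.1611, 0.034]
tool_rot: [-1.573, 0.003, 1.626]
force: [0.4, -1.2, -0.2]
gripper_width: 0.64
```

Call:
step_arm([
  [[0,0,0],[0,0,0]],
  [[0,0,0],[0,0,0]],
  [[0,0,0],[0,0,0]],
  [[0,0,0],[0,0,0]],
  [[0,0,0],[0,0,0]],
  [[0,0,0],[0,0,0]],
  [[0,0,0],[0,0,0]],
  [[0,0,0],[0,0,0]],
], gripper=0, squeeze=35)

```text
time_s: 4.32
tcp_pos: [0.4982, -0.1608, 0.0339]
tool_rot: [-1.572, 0.002, 1.626]
force: [0.8, 0.5, -0.5]
gripper_width: 0.142
```

Call:
step_arm([
  [[0,2,0],[0,0,0]],
  [[0,6,0],[0,0,0]],
  [[0,12,0],[0,0,0]],
  [[0,20,0],[0,0,0]],
  [[-1,29,0],[0,0,0]],
  [[-1,38,0],[0,0,0]],
  [[-1,47,0],[0,0,0]],
  [[-1,56,0],[0,0,0]],
  [[-2,65,0],[0,0,0]],
  [[-2,74,0],[0,0,0]],
  [[-2,83,0],[0,0,0]],
  [[-2,92,0],[0,0,0]],
  [[-2,101,0],[0,0,0]],
  [[-3,109,0],[0,0,0]],
  [[-3,116,0],[0,0,0]],
  [[-3,122,0],[0,0,0]],
  [[-3,127,0],[0,0,0]],
  [[-3,130,0],[0,0,0]],
  [[-3,131,0],[0,0,0]],
  [[-3,131,0],[0,0,0]],
])

```text
time_s: 6.82
tcp_pos: [0.4952, -0.0298, 0.034]
tool_rot: [-1.573, 0.002, 1.626]
force: [-0.4, -1.7, -0.3]
gripper_width: 0.141
```

```bash
cat > lid.py <<'E'
from h import *
import sys
from scipy.optimize import least_squares
tag=sys.argv[1]
s=manip.read_state();print(s['time_s'],s['tcp_pos'],s['force'],s['torque'],s['gripper_width'])
p,d=optics.read_camera('top');crop(p,130,230,245,380,5.5,f'pics/top{tag}.png');C=cal('top')
q,_=optics.read_camera('scene');crop(q,165,300,235,385,5,f'pics/scene{tag}.png')
E
python3 lid.py 2
```

```text
6.825 [ 0.49524404 -0.02976796  0.03395026] [-0.42918664 -1.72130552 -0.29092505] [-0.14550267  0.00923745 -0.15508417] 0.14090325650098445
```

View pics/top2.png

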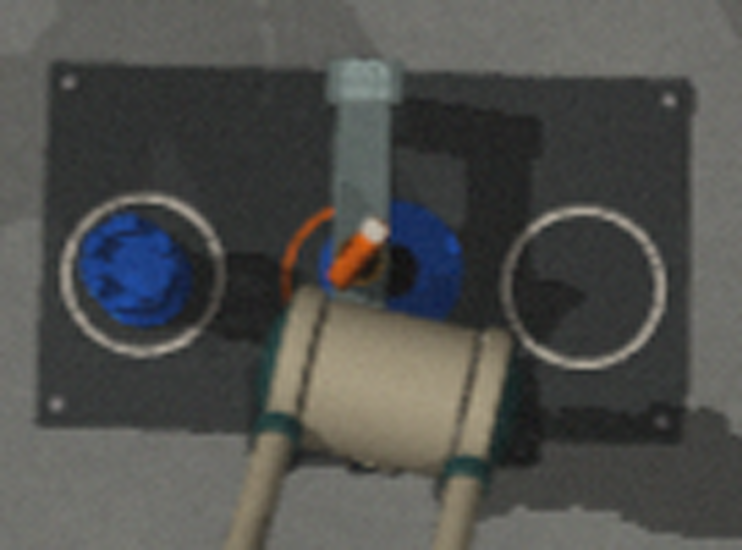

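View pics/scene2.png

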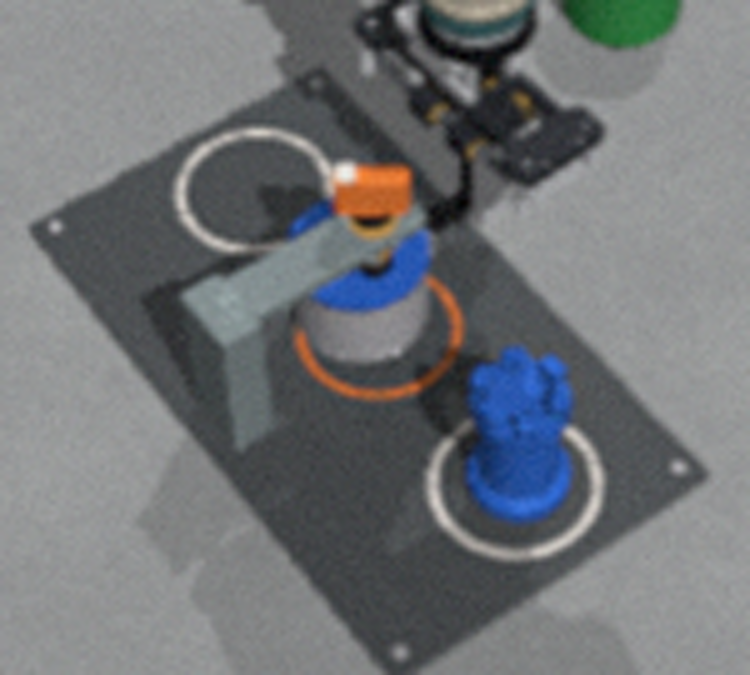

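The pot is still level and about 19–20 mm short of the ring centre (lid right edge at crop (463,262)). Finishing the slide.

Call:
step_arm([
  [[0,1,0],[0,0,0]],
  [[0,4,0],[0,0,0]],
  [[0,8,0],[0,0,0]],
  [[0,12,0],[0,0,0]],
  [[0,16,0],[0,0,0]],
  [[0,19,0],[0,0,0]],
  [[0,20,0],[0,0,0]],
  [[0,20,0],[0,0,0]],
  [[0,20,0],[0,0,0]],
])

```text
time_s: 8.05
tcp_pos: [0.4953, -0.0096, 0.0339]
tool_rot: [-1.573, 0.002, 1.625]
force: [-0.2, -0.8, 0.5]
gripper_width: 0.143
```

```bash
python3 lid.py 3; python3 - <<'E'
from h import *
from scipy.optimize import least_squares
C=cal('scene')
p,d=optics.read_camera('scene');np.save('s3.npy',d);cv2.imwrite('pics/s3full.png',p[:,:,::-1])
hsv=cv2.cvtColor(p,cv2.COLOR_RGB2HSV)
b=(hsv[...,0]>95)&(hsv[...,0]<130)&(hsv[...,1]>120)&(hsv[...,2]>60);b[:190]=0;b[235:]=0;b[:,:285]=0;b[:,335:]=0
n,l,st,ce=cv2.connectedComponentsWithStats(b.astype(np.uint8));print(st[1:,:].tolist(),ce[1:])
E
```

```text
8.05 [ 0.4952723  -0.00964485  0.03394197] [-0.20787409 -0.77560178  0.46412252] [-0.1089571   0.01469677 -0.12350652] 0.14293189449088675
[[297, 211, 28, 20, 310]] [[312.86774194 222.28387097]]
```

View pics/top3.png

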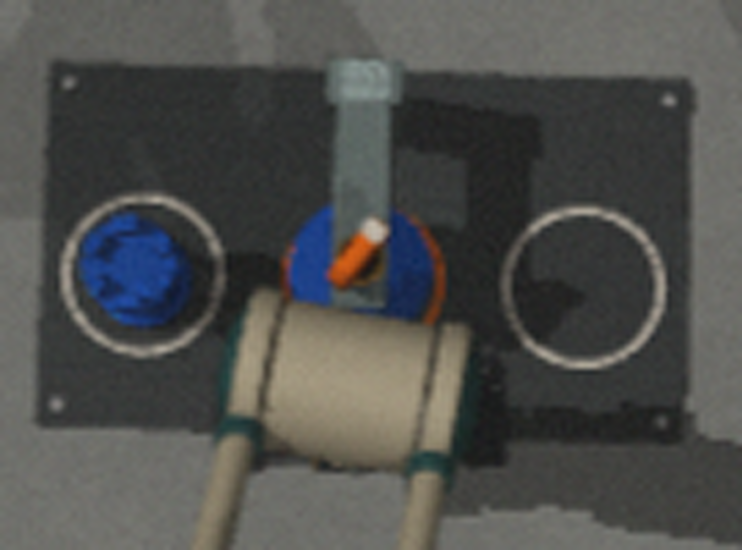

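View pics/scene3.png

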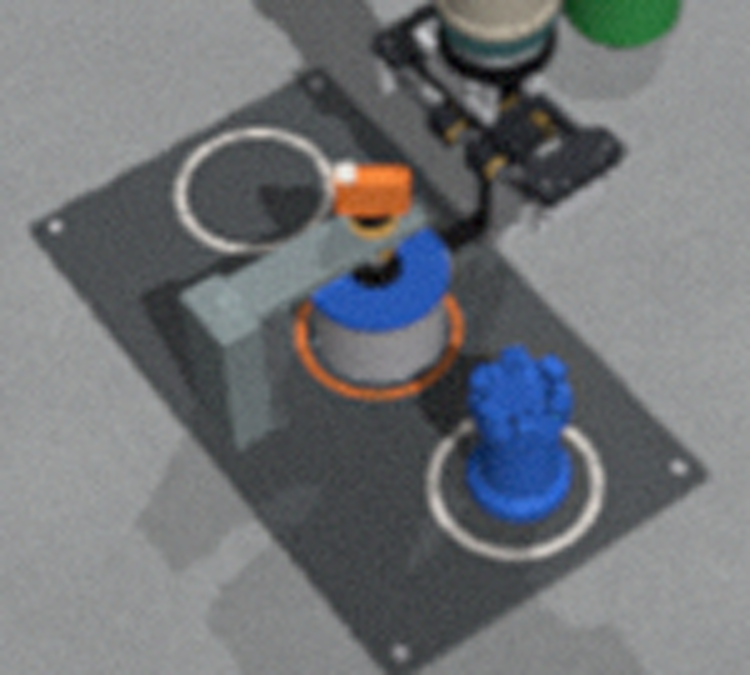

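```bash
python3 - <<'E'
from h import *
C=cal('scene');p=cv2.imread('pics/s3full.png')[165:300,235:385];p=cv2.resize(p,None,fx=5,fy=5,interpolation=cv2.INTER_CUBIC)
a=np.linspace(0,2*np.pi,72)
def cir(c,r,z,col):
    q=(proj(C,np.c_[c[0]+r*np.cos(a),c[1]+r*np.sin(a),a*0+z])-[235,165]+.5)*5
    cv2.polylines(p,[q.astype(np.int32)],True,col,1,cv2.LINE_AA)
cir((.5939,-.003),.055,.006,(0,255,255));cir((.594,-.003),.045,.006,(0,255,0));cir((.594,-.003),.047,.076,(255,255,255))
cv2.imwrite('pics/ov3.png',p)
E
```

```text
(no output)
```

View pics/ov3.png

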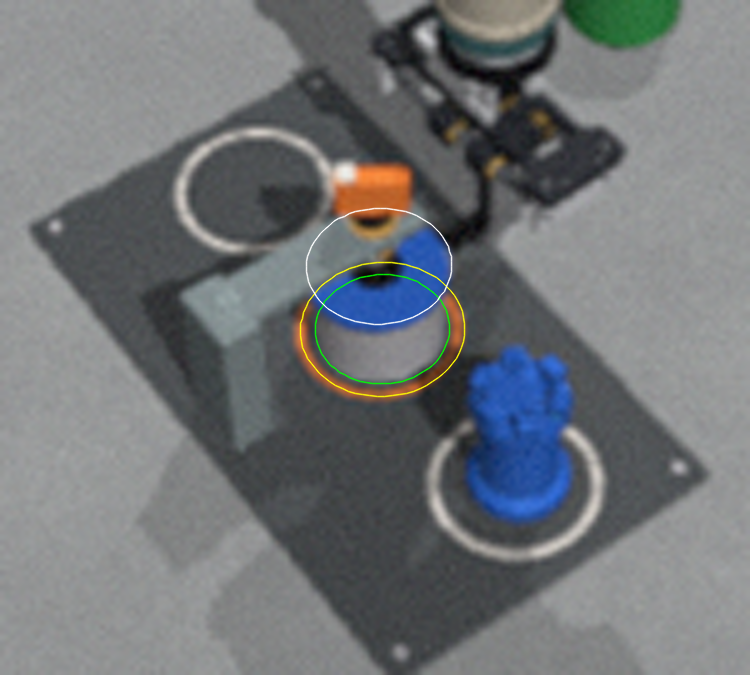

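The overlay fits the pot base (green) concentric with the ring (yellow) to about 1 mm. Releasing the handle and rising.

Call:
step_arm([
  [[0,0,0],[0,0,0]],
  [[0,0,0],[0,0,0]],
  [[0,0,0],[0,0,0]],
  [[0,0,0],[0,0,0]],
  [[0,0,0],[0,0,0]],
  [[0,0,10],[0,0,0]],
  [[0,0,40],[0,0,0]],
  [[0,0,90],[0,0,0]],
  [[0,0,140],[0,0,0]],
  [[0,0,190],[0,0,0]],
  [[0,0,215],[0,0,-0.1]],
  [[30,0,216],[0,0,-0.25]],
  [[60,3,216],[0,0,-0.4]],
  [[90,5,216],[0,0,-0.55]],
  [[99,6,216],[0,0,-0.644]],
  [[99,6,216],[0,0,-0.644]],
  [[99,6,216],[0,0,-0.644]],
  [[99,6,216],[0,0,-0.644]],
], gripper=50)

```text
time_s: 10.45
tcp_pos: [0.5936, -0.0037, 0.2503]
tool_rot: [-1.573, 0.002, 0.982]
force: [-0.1, 0.3, -0.4]
gripper_width: 0.532
```

```bash
python3 lid.py 4;python3 - <<'E'
from h import *
C=cal('wrist');p,d=optics.read_camera('wrist');cv2.imwrite('pics/w4.png',p[:,:,::-1])
print(proj(C,[[.594,-.004,.172]]))
E
```

```text
10.45 [ 0.59360113 -0.00370657  0.25034601] [-0.08717278  0.25181387 -0.40278282] [-0.01116348  0.03872084  0.02699249] 0.5323977212545736
[[326.74446186 206.73498387]]
```

View pics/w4.png

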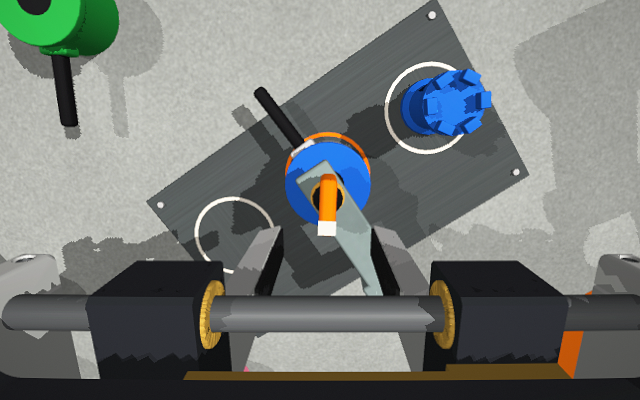

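View pics/scene4.png

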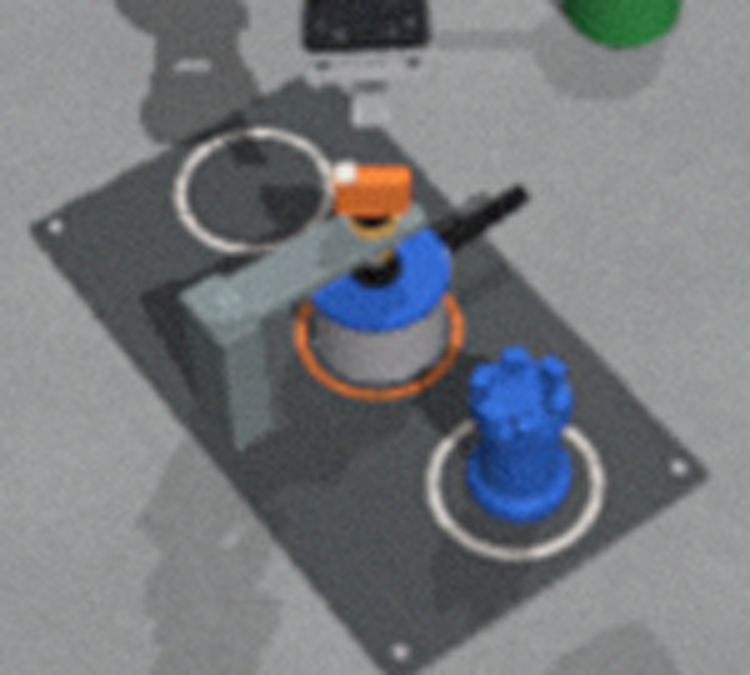

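The wing is centred between the fingers (orange bar at column 327, rows 178–235, white end at the bottom). Descend and grip.

Call:
step_arm([
  [[0,0,-30],[0,0,0]],
  [[0,0,-60],[0,0,0]],
  [[0,0,-85],[0,0,0]],
  [[0,0,-100],[0,0,0]],
  [[0,0,-105],[0,0,0]],
  [[0,0,-105],[0,0,0]],
  [[0,0,-105],[0,0,0]],
])

```text
time_s: 11.48
tcp_pos: [0.5946, -0.0038, 0.1463]
tool_rot: [-1.575, 0.001, 0.982]
force: [-0.5, -0.9, -0.4]
gripper_width: 0.531
```

Call:
step_arm([
  [[0,0,0],[0,0,0]],
  [[0,0,0],[0,0,0]],
  [[0,0,0],[0,0,0]],
  [[0,0,0],[0,0,0]],
  [[0,0,0],[0,0,0]],
  [[0,0,0],[0,0,0]],
], gripper=0, squeeze=45)

```text
time_s: 12.22
tcp_pos: [0.5946, -0.0038, 0.1464]
tool_rot: [-1.575, 0.001, 0.982]
force: [-0.1, 1.0, 1.8]
gripper_width: 0.143
```

```bash
python3 - <<'E'
from h import *
s=manip.read_state();print(s)
E
```

```text
{'time_s': 12.225, 'joint_pos': array([-0.12193832,  0.34104272,  1.55963638, -0.00238556,  1.23773148,
       -1.10278857]), 'joint_velocities': array([ 0.00088164, -0.00100371,  0.00039219,  0.00157296, -0.00024316,
        0.00302399]), 'effort': array([ 9.63351410e-02, -4.24027705e+01, -2.22945517e+01,  3.44342657e-02,
       -5.64694509e-02, -3.85081710e-02]), 'tcp_pos': array([ 0.59463557, -0.00383779,  0.14635022]), 'tool_rot': array([-1.57465356e+00,  5.79176689e-04,  9.81625492e-01]), 'force': array([-0.12411041,  1.02615844,  1.76609897]), 'torque': array([-0.04801093,  0.06061914,  0.02093958]), 'gripper_width': 0.14259059090822362}
```

Call:
step_arm([
  [[0,0,0],[0,0,-0.06]],
  [[0,0,-0.3],[0,0,-0.18]],
  [[0,0,-0.6],[0,0,-0.32]],
  [[0,0,-0.9],[0,0,-0.46]],
  [[0,0,-1.1],[0,0,-0.6]],
  [[0,0,-1.4],[0,0,-0.74]],
  [[0,0,-1.7],[0,0,-0.88]],
  [[0,0,-1.9],[0,0,-1.02]],
  [[0,0,-2.2],[0,0,-1.16]],
  [[0,0,-2.5],[0,0,-1.3]],
  [[0,0,-2.7],[0,0,-1.4]],
  [[0,0,-2.7],[0,0,-1.4]],
])

```text
time_s: 13.72
tcp_pos: [0.5959, -0.0035, 0.1437]
tool_rot: [-1.573, -0.001, -0.417]
force: [3.6, 0.9, -1.0]
gripper_width: 0.149
```

```bash
python3 lid.py 5; python3 - <<'E'
from h import *
p,d=optics.read_camera('wrist');cv2.imwrite('pics/w5.png',p[:,:,::-1])
E
```

```text
13.725 [ 0.59588138 -0.00349171  0.14372055] [ 3.56260212  0.85003602 -1.00949058] [ 0.14884763 -0.50559865 -0.05853963] 0.14896682456831276
```

View pics/w5.png

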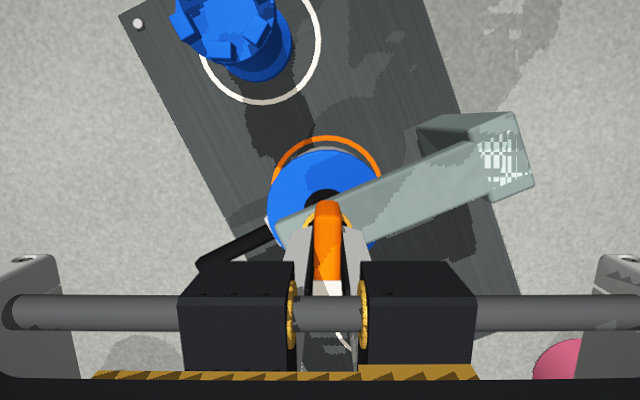

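The wing turned with the gripper, so there is no slip. Continuing in small steps and watching torque.

Call:
step_arm([
  [[-0.5,0,-0.2],[0,0,-0.1]],
  [[-0.5,0,-0.4],[0,0,-0.2]],
  [[-0.5,0,-0.6],[0,0,-0.3]],
  [[-0.5,0,-0.6],[0,0,-0.3]],
])

```text
time_s: 14.38
tcp_pos: [0.5961, -0.0037, 0.1432]
tool_rot: [-1.572, -0.003, -0.716]
force: [4.0, 0.5, -0.8]
gripper_width: 0.147
```

```bash
cat > st.py <<'E'
from h import *
s=manip.read_state();print(s['time_s'],s['tcp_pos'].round(4),s['tool_rot'].round(4),'F',s['force'].round(2),'T',s['torque'].round(3),'e6',s['effort'][5].round(3),s['effort'][0].round(2),'j6',s['joint_pos'][5].round(3),s['gripper_width'])
E
python3 st.py
```

```text
14.375 [ 0.5961 -0.0037  0.1432] [-1.5723 -0.0027 -0.7156] F [ 3.95  0.52 -0.84] T [-0.008 -0.662 -0.026] e6 0.137 -0.18 j6 0.596 0.14727614044341694
```

Call:
step_arm([
  [[0,0,-0.2],[0,0,-0.1]],
  [[0,0,-0.4],[0,0,-0.2]],
  [[0,0,-0.4],[0,0,-0.2]],
])

```text
time_s: 14.75
tcp_pos: [0.5963, -0.0038, 0.1428]
tool_rot: [-1.572, -0.003, -0.913]
force: [3.6, -0.8, -1.3]
gripper_width: 0.147
```

```bash
python3 st.py
```

```text
14.75 [ 0.5963 -0.0038  0.1428] [-1.5722 -0.0031 -0.9129] F [ 3.61 -0.77 -1.29] T [ 0.018 -0.507 -0.012] e6 0.129 -0.04 j6 0.793 0.14686084562571067
```

Call:
step_arm([
  [[0,0,-0.2],[0,0,-0.1]],
  [[0,0,-0.4],[0,0,-0.2]],
  [[0,0,-0.4],[0,0,-0.2]],
])

```text
time_s: 15.12
tcp_pos: [0.5964, -0.004, 0.1425]
tool_rot: [-1.572, -0.004, -1.11]
force: [3.1, -0.7, -0.5]
gripper_width: 0.141
```

```bash
python3 st.py
```

```text
15.125 [ 0.5964 -0.004   0.1425] [-1.572  -0.0035 -1.1095] F [ 3.11 -0.66 -0.5 ] T [-0.017 -0.418 -0.001] e6 0.16 0.06 j6 0.99 0.14096606044092927
```

Call:
step_arm([
  [[0,0,-0.2],[0,0,-0.1]],
  [[0,0,-0.4],[0,0,-0.2]],
  [[0,0,-0.4],[0,0,-0.2]],
])

```text
time_s: 15.5
tcp_pos: [0.5965, -0.0042, 0.1425]
tool_rot: [-1.572, -0.004, -1.305]
force: [2.0, 0.0, 1.1]
gripper_width: 0.142
```

```bash
python3 st.py
```

```text
15.5 [ 0.5965 -0.0042  0.1425] [-1.5718 -0.0041 -1.3046] F [1.97 0.03 1.12] T [-0.023 -0.306  0.472] e6 0.627 -0.36 j6 1.185 0.14223719872129842
```

Call:
step_arm([
  [[0,0,-0.2],[0,0,-0.1]],
  [[0,0,-0.2],[0,0,-0.1]],
])

```text
time_s: 15.75
tcp_pos: [0.5962, -0.0043, 0.1425]
tool_rot: [-1.572, -0.005, -1.399]
force: [1.6, 0.8, 1.6]
gripper_width: 0.152
```

```bash
python3 st.py
```

```text
15.75 [ 0.5962 -0.0043  0.1425] [-1.5723 -0.0048 -1.3986] F [1.58 0.78 1.62] T [-0.017 -0.152  1.048] e6 1.239 -0.99 j6 1.28 0.15150154385883483
```

Seated: torque climbed from 0.0 to 1.05 N m, z stopped falling, and the extrapolated contact is at tool yaw ≈ -1.235. I'll take a picture at the seat, then back off.

```bash
python3 - <<'E'
from h import *
p,d=optics.read_camera('wrist');cv2.imwrite('pics/w6.png',p[:,:,::-1]);crop(p,180,380,260,400,3,'pics/w6c.png')
q=cv2.imread('pics/w5.png')[:,:,::-1];crop(q,180,380,260,400,3,'pics/w5c.png')
a=cv2.imread('pics/w5c.png');b=cv2.imread('pics/w6c.png');cv2.imwrite('pics/w56.png',np.hstack([a,b])[:600,:800] )
E
python3 st.py
```

```text
15.8 [ 0.5962 -0.0043  0.1425] [-1.5723 -0.0047 -1.3992] F [ 1.99 -0.12  1.56] T [-0.008 -0.057  1.139] e6 1.092 -0.94 j6 1.28 0.14992964633958414
```

View pics/w56.png

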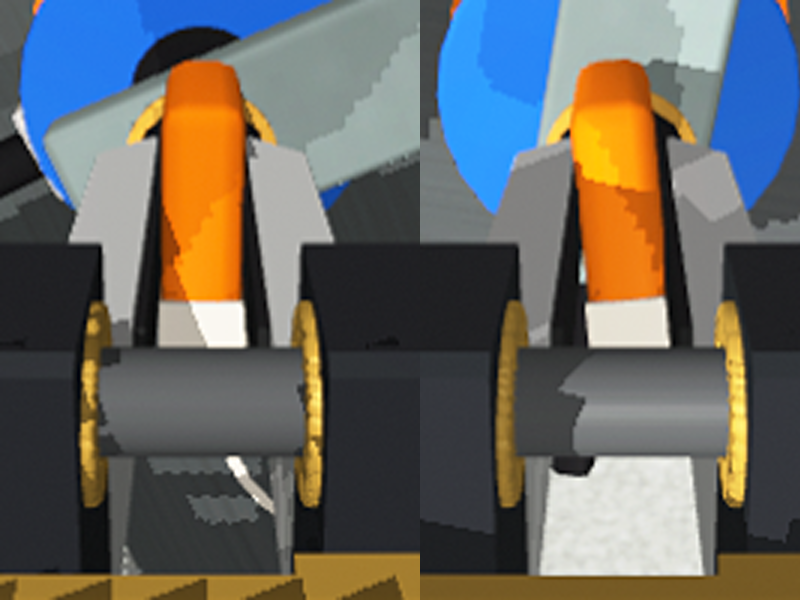

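In the right-hand view the wing is twisted a few degrees in the pads (top at (612,70), bottom at (628,300)), so it has stopped while the tool went on. Now back off a quarter turn from the seat.

Call:
step_arm([
  [[0,0,0],[0,0,0.06]],
  [[0,0,0],[0,0,0.16]],
  [[0,0,0.2],[0,0,0.29]],
  [[0,0,0.5],[0,0,0.42]],
  [[0,0,0.7],[0,0,0.55]],
  [[0,0,1],[0,0,0.69]],
  [[0,0,1.3],[0,0,0.83]],
  [[0,0,1.5],[0,0,0.97]],
  [[0,0,1.8],[0,0,1.11]],
  [[0,0,2.1],[0,0,1.25]],
  [[0,0,2.3],[0,0,1.39]],
  [[0,0,2.6],[0,0,1.53]],
  [[0,0,2.8],[0,0,1.66]],
  [[0,0,3],[0,0,1.74]],
  [[0,0,3],[0,0,1.74]],
  [[0,0,3],[0,0,1.74]],
])

```text
time_s: 17.8
tcp_pos: [0.5953, -0.0038, 0.1452]
tool_rot: [-1.571, -0.003, 0.34]
force: [0.1, 2.1, 0.7]
gripper_width: 0.144
```

```bash
python3 st.py;python3 - <<'E'
from h import *
p,d=optics.read_camera('wrist');cv2.imwrite('pics/w7.png',p[:,:,::-1]);crop(p,180,380,260,400,3,'pics/w7c.png')
E
python3 lid.py 7; python3 st.py
```

```text
17.8 [ 0.5953 -0.0038  0.1452] [-1.5707 -0.0032  0.3402] F [0.12 2.08 0.72] T [0.195 0.095 0.067] e6 0.054 -1.1 j6 -0.465 0.1438857665798091
17.85 [ 0.59528141 -0.0038755   0.14519115] [-0.53609833  1.56434451 -0.09190293] [0.21592286 0.17209098 0.11991689] 0.14631750089938853
17.95 [ 0.5953 -0.0039  0.1452] [-1.5708 -0.0031  0.3405] F [-0.74  2.23  0.71] T [0.27  0.209 0.008] e6 0.049 -1.3 j6 -0.465 0.14740503466956223
```

View pics/w7c.png

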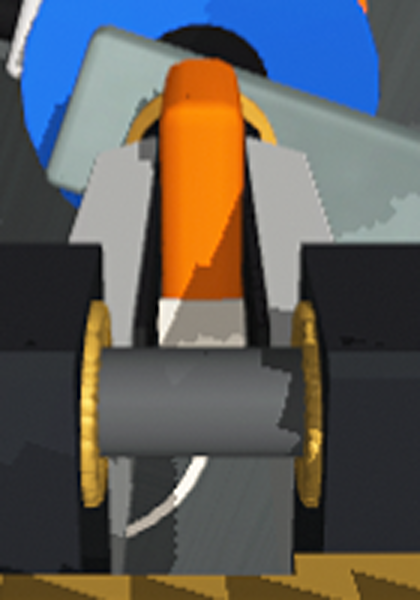

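View pics/scene7.png

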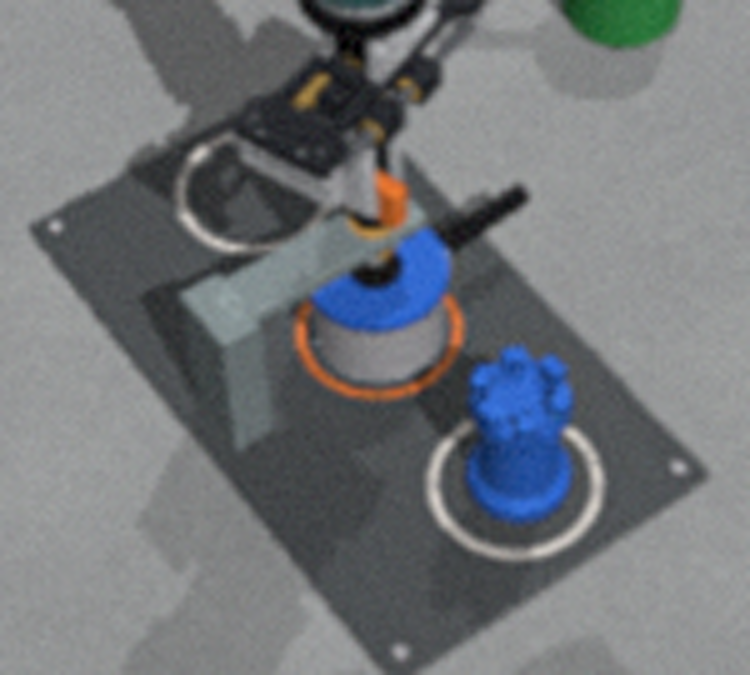

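The wing is back flush in the pads and the pot is unchanged in the ring. As a cross-check, I'll measure the seat angle from the wing's tilt in the seated image.

```bash
python3 - <<'E'
from h import *
c=optics.calibration('wrist');H=np.array(c['hand_eye']);K=np.array([[c['fx'],0,c['cx']],[0,c['fy'],c['cy']],[0,0,1]]);D=np.array([c['k1'],0,0,0])
def tang(fn,zt):  # wing top plane in tool frame y = -zt (behind TCP)
    p=cv2.imread(fn);h=cv2.cvtColor(p,cv2.COLOR_BGR2HSV)
    m=((h[...,0]<20)&(h[...,1]>150)&(h[...,2]>80)).astype(np.uint8);L=[]
    for r in range(220,278,2):
        u=np.nonzero(m[r,308:352])[0]+308
        if len(u)>10:L.append([u.min()/2+u.max()/2,r])
    xy=cv2.undistortPoints(np.array(L,float).reshape(-1,1,2),K,D)[:,0];d=np.c_[xy,np.ones(len(xy))]@H[:3,:3].T;o=H[:3,3]
    X=o+d*((-zt-o[1])/d[:,1])[:,None];k=np.polyfit(X[:,2],X[:,0],1);print(fn,len(L),k[0],'rad',X[[0,-1]].round(4).tolist())
for f in ['w5','w6','w7']: tang(f'pics/{f}.png',.0255)
E
```

```text
pics/w5.png 29 0.03134970039283395 rad [[0.0005, -0.0255, 0.0204], [0.0002, -0.0255, -0.0092]]
pics/w6.png 29 -0.019073243516650178 rad [[0.0012, -0.0255, 0.0204], [0.001, -0.0255, -0.0092]]
pics/w7.png 29 0.004532672143131601 rad [[-0.0005, -0.0255, 0.0204], [0.0002, -0.0255, -0.0092]]
```

```bash
python3 - <<'E'
from h import *
c=optics.calibration('wrist');H=np.array(c['hand_eye']);K=np.array([[c['fx'],0,c['cx']],[0,c['fy'],c['cy']],[0,0,1]]);D=np.array([c['k1'],0,0,0])
for f in ['w5','w6','w7']:
    p=cv2.imread(f'pics/{f}.png').astype(int);m=(p[...,2]-p[...,0]>60)
    L=[];E=[]
    for r in range(232,279,3):
        n,l,st,_=cv2.connectedComponentsWithStats(m[r:r+1,300:360].astype(np.uint8));i=1+st[1:,4].argmax();a=300+st[i,0];b=a+st[i,2]-1;E.append((int(a),int(b)));L.append([(a+b)/2,r])
    xy=cv2.undistortPoints(np.array(L,float).reshape(-1,1,2),K,D)[:,0];d=np.c_[xy,np.ones(len(xy))]@H[:3,:3].T;o=H[:3,3]
    X=o+d*((-.0278-o[1])/d[:,1])[:,None];k=np.polyfit(X[:,2],X[:,0],1);print(f,k[0],X[[0,-1]].round(4).tolist(),E[::3])
E
```

```text
w5 0.010084280412674215 [[0.0005, -0.0278, 0.0151], [0.0002, -0.0278, -0.0086]] [(314, 341), (314, 341), (314, 340), (314, 340), (314, 340), (314, 340)]
w6 -0.07351691857018787 [[-0.001, -0.0278, 0.0151], [0.001, -0.0278, -0.0086]] [(311, 338), (312, 339), (313, 340), (314, 340), (315, 341), (316, 341)]
w7 0.00600650549347522 [[0.0002, -0.0278, 0.0151], [0.0002, -0.0278, -0.0086]] [(313, 341), (314, 341), (314, 340), (314, 340), (314, 339), (314, 340)]
```

The image puts the seated wing at tool yaw ≈ -1.32, against -1.235 from torque. The back-off is therefore 1.575–1.66 rad (90–95°), a quarter turn within a few degrees. One last look before handing in.

```bash
python3 - <<'E'
from h import *
p,d=optics.read_camera('scene');cv2.imwrite('pics/sf.png',p[:,:,::-1])
a=cv2.imread('pics/scene0.png').astype(int)
for n,b in dict(rook=(230,275,318,362),bottle=(108,150,255,280),scraper=(285,350,405,442)).items():
    print(n,np.abs(a[b[0]:b[1],b[2]:b[3]]-p[b[0]:b[1],b[2]:b[3],::-1]).mean())
E
python3 st.py
```

```text
rook 4.941245791245791
bottle 14.668571428571429
scraper 18.303257103257103
18.0 [ 0.5953 -0.0039  0.1452] [-1.5709 -0.0031  0.3407] F [-1.13  2.65  0.02] T [0.362 0.304 0.077] e6 0.047 -1.37 j6 -0.465 0.14631688879977206
```

View pics/sf.png

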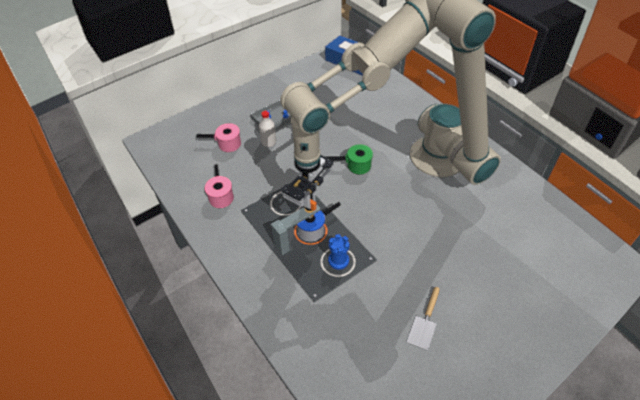

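The pot stands in the orange ring at (312,230). The rook (338,255), bottle (267,130) and scraper (424,320) are where they started; the pixel differences there come from the arm and its shadow. Handing in.

```bash
python3 - <<'E'
from bench import manip
print(manip.job_done())
E
```

```text
the job is handed in; nothing more can be done
None
```

I slid the pot by its handle into the orange ring, seated the thumbscrew, backed it off about a quarter turn, and handed in at 18 s with the gripper still holding the wing. `job_done` reports no verdict, so success rests on the checks below.

- **Pot:** it stayed level as it slid. An overlay on the scene picture showed it centred in the ring to about 1 mm, and it looked unmoved there after the screw work.
- **Seating:** the screw turned about 2.2 to 2.3 rad clockwise to the stop. Torque rose from near 0 to about 1.05 N m, the tool stopped going down, and the wing twisted slightly in the pads.
- **Back-off:** two checks disagreed by about 5°. The torque readings put the seat at tool yaw -1.235, and the wing's tilt in the wrist picture puts it at about -1.32. The back-off is therefore 90–95°, and I made no further correction.
- **Final hold:** the wing lies flush in the pads and the wrist force is about 3 N.
- **Bystanders:** the rook, rinse bottle and scraper look unmoved in the last picture. The pixel comparison was clean only for the rook; the arm and its shadow changed the patches around the other two.

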